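Put the washed cover back on the ice well

TASK

The insulated steel cover of the countertop ice well has been washed and stands on edge in the wooden drying rack. Put it back on the well, handle up: its tongue goes under the front edge of the wooden bottle shelf, pushing back the spring bar in there, and the rest then comes down level into the recess until it lies fully home on the seat, flush with the rim. Leave the cups on the bottle shelf, the jigger and the bottle stopper standing where they are.

Things in the scene. Friction and masses are not known exactly. Their poses are not given: they have to be found in the camera images.
- ice_well: ice well, fixed: a steel box 250 mm wide (y), from x = -75 mm (front) to +140 mm (rear), with a walnut bottle shelf over its rear; origin on the worktop, x points to its rear, z up. The cover's recess starts at x = -60 mm (inner face of the front rim), is 173 mm wide and 12 mm deep; its rim is 57 mm above the worktop. A brass rail, top 95 mm high, stands on the shelf at x = +130 mm.
- well_seat (a point): point of the ice well 45 mm above its origin (axes as the ice well), at the height of the seat on which the cover lies; the seat is 10 mm wide at the front and sides; within it is the open well, x = -50 to +34 mm, 33 mm deep. The cover is home with its middle (in x and y) above this point.
- well_lip (a point): middle of the lower front edge of the bottle shelf, 42 mm behind the ice well's origin, 61 mm above the worktop (shelf top 69 mm); axes as the ice well. From here back runs a slot over the seat, 16 mm high, 134 mm wide: only the cover's tongue fits in, and only with the cover tilted 6 to 18 degrees, front edge high, to clear the front rim.
- spring_bar (a joint): bar inside the slot, sprung to the front: its front face is 13 mm behind the shelf's edge at 0 and moves to the rear by this many metres, at most 0.015. Pushes with 1.5 N at 0, 0.3 N more per mm. The tongue must push it back 6 to 13 mm while the cover's front edge comes down behind the front rim; with the cover home it stands 5 mm back and presses it against that rim.
- cover_centre (a point): middle of the cover, half-way up its slab. Cover: 120 mm front to rear (x, to the rear), 170 mm wide (y), 0.38 kg; z out of its top (handle side). Its slab, 12 mm thick, runs from x = -60 to +28 mm; behind it a tongue 130 mm wide, 6 mm thick, level with the underside, runs to x = +60 mm. At the start it stands on its front edge in the rack, tongue uppermost, handle to one side.
- cover_handle (a point): centre of the cover's walnut handle bar, axes as the cover: 12 mm thick (x), 100 mm long (y), 18 mm high; it lies 12 mm in front of and 31 mm above the cover's centre, with 16 mm of air between bar and slab
- cover_tongue (a point): middle of the rear end of the cover's tongue, half-way through its 6 mm, axes as the cover
- rack: drying rack of pale wood, fixed: two rails 14 mm high along its y, 128 mm apart, each with six upright dowels 8 mm thick up to 83 mm above the worktop, 16.5 mm between them. The cover stands on the rails in the middle gap. 146 mm (x) by 176 mm (y); origin on the worktop below its middle. The worktop between rack and ice well, 200 mm or more, is free.
- cup_a: small silver cup 48 mm wide, 46 mm high, standing on the bottle shelf; origin under its foot
- cup_b: small silver cup 53 mm wide, 46 mm high, standing on the bottle shelf; origin under its foot
- jigger: silver double-cone measure, 43 mm wide, 84 mm high, standing on the worktop behind the free space; origin under its foot
- stopper: wine stopper, 34 mm wide, 45 mm high, standing on the worktop behind the free space; origin under its foot

How it is judged:
At the end, for the whole second after the job is handed in: The cover lies handle up in the recess of the ice well: its middle within 2.5 mm of the height it has on the seat, level within 2 degrees, square to the well within 3 degrees, the end of its tongue at least 14.5 mm under the edge of the bottle shelf, holding the spring bar back by more than 2 mm (z of cover_centre in the frame of ice_well between 0.0485 and 0.0535 m and x of cover_tongue in the frame of ice_well above 0.0565 m and z of cover_tongue in the frame of ice_well below 0.0515 m and angle between cover_centre's own z axis and vertical below 0.035 rad and angle between the x axis of cover_centre and the x axis of ice_well, either way round below 0.05 rad and value of joint spring_bar above 0.002 m); the robot touches nothing.
It fails at once if a cup on the bottle shelf is shifted by more than 25 mm or tipped (distance of any of cup_a, cup_b from where it was at the start of the episode above 0.025 m or angle between any of cup_a, cup_b's own z axis and vertical above 0.4 rad).
It fails at once if the jigger or the stopper is shifted by more than 25 mm or tipped (distance of any of jigger, stopper from where it was at the start of the episode above 0.025 m or angle between any of jigger, stopper's own z axis and vertical above 0.4 rad).
It also fails if it takes over 61 s, if anything falls off the work surface, if the arm or the gripper's body presses on something with over 40 N, if the wrist force passes 120 N, or if a joint passes its speed limit or range.

ROBOT

A 6-joint arm with a two-finger parallel gripper is mounted at the origin on a cart in front of the work surface, level with it; the furniture and walls round the work are solid. World frame = base frame: x ahead of the robot, y to its left, z up, the work surface at z = 0. Lengths are in m, angles in rad, forces in N, time in s.
With the tool pointing down it reaches from about 0.3 to 0.875 m from the base axis. Payload 6.4 kg.
Tool frame: the origin (TCP) lies midway between the tips of the shut fingers; the grasp point (between the pads) lies 19 mm behind it (ctrl.tcp_to_grasp is the distance from the TCP to the grasp point, in m); z points along the fingers, y is the direction in which the jaws open and shut (so a half turn about z gives the same grasp; the last joint's range is limited). The gripper opens to 85 mm and grips with 20 to 120 N. Pads are 22 mm wide; open, the fingers measure 114 mm over their backs; the gripper's body (76 mm by 85 mm) begins 54 mm behind the grasp point. The pads swing forward as they close: fully open they stand 13 mm farther back than shut.
Start: joints at [0.894, 0.181, 1.607, -0, 1.354, -0.206], TCP at [0.261, 0.512, 0.231] pointing down, gripper open.
Joint ranges: [-2.99, 2.99], [-0.89, 2.07], [0.3, 2.58], [-1.14, 4.28], [0, 2.63], [-3.12, 3.12]. Speed limits (rad/s): [2.57, 2.57, 3.01, 3.14, 3.14, 3.14].

INTERFACE

Orientations are given as a unit quaternion [w, x, y, z].
In Python, from bench import monitor, imaging, order, spotter, ctrl gives the robot as it stands.
- The arm moves only by the shell command python3 -m pendant 'ROWS'. ROWS is JSON, a list that holds one entry, the list of rows, each a list of 5 numbers: the shift along the world's x, y, z in mm, then the turn about the world's z in degrees, then the finger opening in mm, from 0 to 85.4. A call has 1 to 8 rows; each row shifts and turns the commanded pose from where the row before left it; what a row does not reach is not made up. A row lasts 1/8 s, in which the tool goes at most 62.5 mm and 10.7 degrees, less where a joint would pass 70% of its speed; a pose out of reach is approached as far as the arm can. A call with a gripper value outside its range is refused whole. The fingers move at their own pace and stop on an object; the grip force is fixed at half the most. Time passes only in rows, so rows that do not move let the fingers close. It gives the time, the measured TCP pose, the force and the opening at its end, in the units of the state.
- monitor.get_obs(): the state, without advancing time (a new reading comes with each control period).
- imaging.camera(name): name is "scene" or "top" or "wrist"; returns a dict with "img" (480x640x3 uint8, red, green, blue), "vfov" (degrees; the focal length in pixels is half the picture's height over the tangent of half this angle, whatever the lens; pixels are square), "cx", "cy" (the principal point, pixels), "origin" and "orientation" of the camera in the world. Camera axes: x right, y down, z forward; pixel columns grow to the right and rows downward; lengths in m; the calibration is good to about 2 mm. A picture is of the moment at which its call begins. There is no depth.
- order.hand_in(): hands the job in, once; it reports no verdict.
Trained networks look in the newest picture that a camera, given by its name, has taken for a name from the list of things; names that differ only in an ending like _2 or _b are one class to them, and where a whole thing is asked for, a point or a joint stands for the part that bears it (a point fixed in the world has none). Each returns a list of dicts, best first, with "confidence" (0 to 1); they miss things now and then, are a little off and sometimes report something else, mostly with a low value. They report only what shows in the picture. A call takes as long as a camera call.
- spotter.recognise(camera, thing): "at" ([x, y, z] in m, in the coordinates of the camera as it stood for that picture, good to about 4 mm: the middle of the surface that is visible of it).
- spotter.tip_of(camera, thing): "at" ([x, y, z] in m, in the coordinates of the camera as it stood for that picture, good to about 4 mm: a listed point, or the origin of a listed thing).
The state is a dict: "time_s": time; "q": joint angles; "dq": joint speeds; "joint_efforts": joint torques, N m; "eef_pos": TCP position; "eef_rot": TCP orientation; "wrist_force": force on the tool from outside, world axes, zero at the start; "torque": the same for the moment, N m; "opening": opening from 0.0 (shut) to 1.0 (fully open).
Only numpy, scipy, OpenCV 4.12 (cv2) and the standard library are available. Lean on these libraries where they do the work, as an engineer would, in place of code of your own. Each camera call takes 0.05 s, during which the arm holds its last target. There are 200 camera calls.

## Working session

There is one attempt and no reset: what is moved stays moved. The work goes in short steps, Python scripts to look and compute and a shell command to move; the robot and the scene stay as the last step left them, time stands still between calls to the robot, and variables do not carry over. Pictures are saved under pics/ and viewed, about 8 in all and at most 12, crops included, and the job is handed in when it is done.

```bash
ls; mkdir -p pics
cat > h.py <<'E'
import numpy as np, cv2
from scipy.spatial.transform import Rotation as R
from bench import monitor, imaging, order, spotter, ctrl
C={}
def snap(n,f=None):
    c=imaging.camera(n); C[n]=c
    if f: cv2.imwrite('pics/'+f,c['img'][:,:,::-1])
    return c
def rot(q): return R.from_quat([*q[1:],q[0]])
def W(n,p): c=C[n]; return rot(c['orientation']).apply(p)+np.array(c['origin'])
def pix(n,P):
    c=C[n]; p=rot(c['orientation']).inv().apply(np.array(P)-c['origin']); f=240/np.tan(np.radians(c['vfov']/2))
    return np.array([c['cx'],c['cy']])+f*p[...,:2]/p[...,2:]
def ray(n,u,v,z):
    c=C[n]; f=240/np.tan(np.radians(c['vfov']/2))
    d=rot(c['orientation']).apply([(u-c['cx'])/f,(v-c['cy'])/f,1]); o=np.array(c['origin'])
    return o+d*(z-o[2])/d[2]
def tips(n,things,k=2,fn=spotter.tip_of):
    for t in things:
        for r in fn(n,t)[:k]: print(n,t,np.round(W(n,r['at'])*1000,1),round(r['confidence'],2))
E
python3 - <<'E'
from h import *
for n in('top','scene'):
    c=snap(n,n+'0.png'); print(n,c['origin'],c['orientation'],c['vfov'],c['cx'],c['cy'])
    tips(n,['ice_well','well_seat','well_lip','cover_centre','cover_handle','cover_tongue','rack','cup_a','jigger','stopper'])
o=monitor.get_obs(); print(o)
print(ctrl.tcp_to_grasp)
E
```

```text
pics
top [0.37182862 0.00228224 1.13806687] [-0.04300912  0.71291815 -0.69729876  0.0606001 ] 55.270890191192905 319.7206319336945 244.21841255754933
top ice_well [446.1 310.7  -5.9] 0.64
top ice_well [544.5 262.8  68.1] 0.61
top well_seat [451.8 311.4  41.2] 0.73
top well_seat [447.8 311.7  -2.8] 0.47
top well_lip [490.3 314.3  59.6] 0.66
top cover_centre [ 423.6 -294.7   73.6] 0.85
top cover_handle [ 415.3 -321.6   66.7] 0.84
top cover_tongue [ 431.4 -292.8  131.2] 0.58
top cup_a [540.7 261.1  68.6] 0.91
top cup_a [544.1 377.9  65.1] 0.87
top jigger [606.9  55.6   0.9] 0.85
top jigger [ 431.4 -290.4  132.9] 0.38
top stopper [ 430.3 -287.7  130.9] 0.59
top stopper [590.1 -32.4  -1.6] 0.44
scene [-0.2270336  -0.97713244  0.82118399] [-0.46731999  0.81976312 -0.28976157  0.16012088] 42.302286187728676 323.4515038942012 240.15475769954938
scene ice_well [448.3 312.7  -9.9] 0.68
scene well_seat [448.2 308.1  40.6] 0.89
scene well_lip [488.9 316.3  56.6] 0.9
scene cover_centre [ 433.2 -292.    72.4] 0.87
scene cover_handle [ 423.2 -322.5   62.3] 0.72
scene cover_tongue [ 430.5 -288.9  13
[... 191 characters left out ...]
593.1 -32.7  -4.7] 0.49
{'time_s': 1.1, 'q': array([ 8.93713934e-01,  1.80825380e-01,  1.60701099e+00, -1.38455350e-05,
        1.35379650e+00, -2.06294717e-01]), 'dq': array([-0.00126727, -0.00123345,  0.00021182, -0.00042927,  0.00021801,
       -0.00076561]), 'joint_efforts': array([ 1.29601893e-03, -4.44847190e+01, -3.51690674e+01, -8.10331727e-06,
        5.95407182e-04,  4.61331206e-05]), 'eef_pos': array([0.26080322, 0.51245911, 0.23126885]), 'eef_rot': array([-2.48415911e-06,  2.33224531e-01,  9.72422911e-01, -2.10686424e-05]), 'wrist_force': array([-0.59771338, -0.59686794,  0.34427727]), 'torque': array([-0.01551795,  0.01312779,  0.0049687 ]), 'opening': 0.9989829380966319}
0.0187
```

View pics/top0.png

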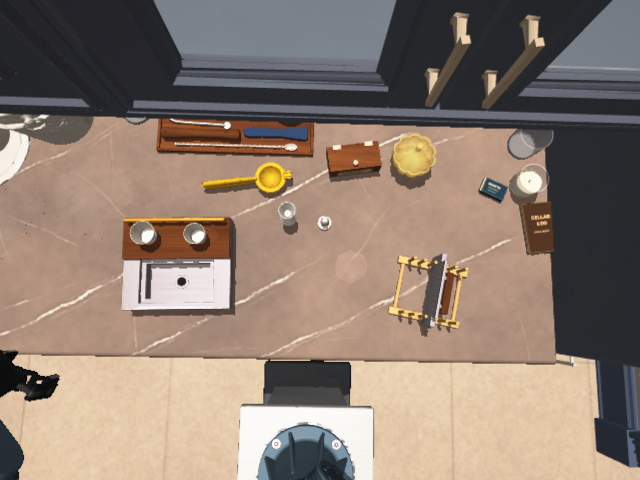

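View pics/scene0.png

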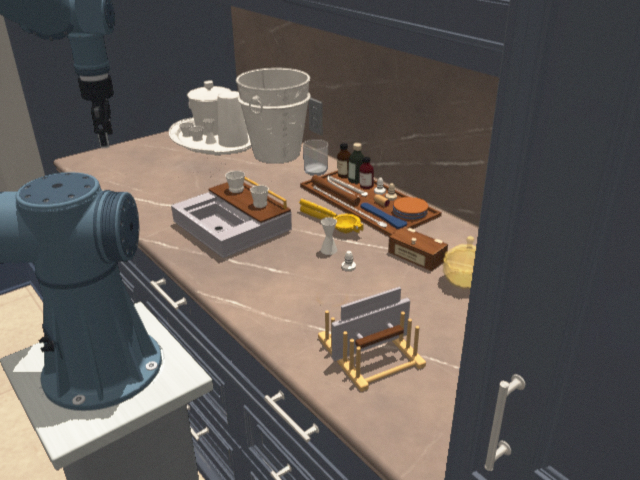

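Run:
```python
from h import *
im=cv2.imread('pics/top0.png')
a=cv2.resize(im[245:335,385:475],(400,400),interpolation=3); b=cv2.resize(im[210:320,118:238],(436,400),interpolation=3)[:, :400]
b=cv2.resize(im[205:325,118:238],(400,400),interpolation=3)
cv2.imwrite('pics/crop0.png',np.hstack([a,b]))
```

```text
(no output)
```

View pics/crop0.png

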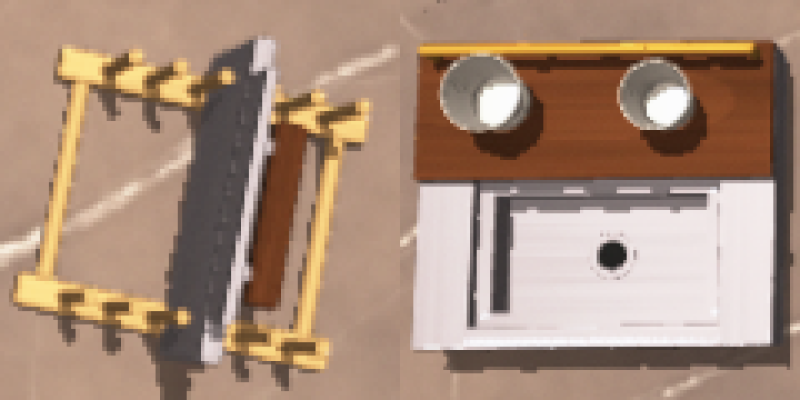

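Run:
```python
from h import *
C['top']=imaging.camera('top')
def r(u,v,z,o,s): return ray('top',o[0]+u/s,o[1]+v/s,z)*1000
A=lambda u,v,z:r(u,v,z,(385,245),4.444); B=lambda u,v,z:r(u-400,v,z,(118,205),3.333)
def seg(n,p,q):
    d=q-p; print(n,p.round(1),q.round(1),'mid',((p+q)/2).round(1),'len',np.linalg.norm(d).round(1),'yaw',np.degrees(np.arctan2(d[1],d[0])).round(1))
seg('tongue',A(215,325,134),A(270,95,134))
seg('handle',A(262,305,62),A(292,128,62))
seg('rackTop',A(65,65,14),A(365,130,14)); seg('rackbot',A(20,290,14),A(325,355,14))
seg('wellfront',B(773,348,57),B(413,348,57)); seg('shelf',B(776,180,69),B(414,180,69))
seg('railback',B(752,47,95),B(420,47,95)); seg('recL',B(470,328,57),B(478,182,57)); seg('recR',B(719,326,45),B(719,190,57))
```

```text
tongue [  1439.3  36304.8 134000. ] [-13620.8  40199.8 134000. ] mid [ -6090.8  38252.3 134000. ] len 15555.6 yaw 165.5
handle [  244.8 18049.5 62000. ] [-5053.8 19064.3 62000. ] mid [-2404.5 18556.9 62000. ] len 5394.9 yaw 169.2
rackTop [-1145.   2579.4 14000. ] [ -772.5  4499.5 14000. ] mid [ -958.7  3539.5 14000. ] len 1955.9 yaw 79.0
rackbot [  282.6  2288.  14000. ] [  647.3  4208.1 14000. ] mid [  464.9  3248.1 14000. ] len 1954.4 yaw 79.2
wellfront [  274.5 -9313.  57000. ] [   535.5 -22139.9  57000. ] mid [   405.  -15726.5  57000. ] len 12829.6 yaw -88.8
shelf [ -7140.3 -11541.2  69000. ] [ -6770.3 -27459.   69000. ] mid [ -6955.3 -19500.1  69000. ] len 15922.1 yaw -88.7
railback [-18309.4 -17854.   95000. ] [-17786.  -38295.3  95000. ] mid [-18047.7 -28074.6  95000. ] len 20448.1 yaw -88.5
recL [  -215.7 -20174.3  57000. ] [ -5487.8 -20292.8  57000. ] mid [ -2851.7 -20233.5  57000. ] len 5273.4 yaw -178.7
recR [ -290.  -8863.7 45000. ] [ -5396.5 -11554.3  57000. ] mid [ -2843.3 -10209.   51000. ] len 13316.0 yaw -152.2
```

Run:
```python
from h import *
C['top']=imaging.camera('top')
def r(u,v,z,o,s): return ray('top',o[0]+u/s,o[1]+v/s,z/1000)*1000
A=lambda u,v,z:r(u,v,z,(385,245),4.444); B=lambda u,v,z:r(u-400,v,z,(118,205),3.333)
def seg(n,p,q):
    d=q-p; print(n,p.round(1),q.round(1),'mid',((p+q)/2).round(1),'len',np.linalg.norm(d).round(1),'yaw',np.degrees(np.arctan2(d[1],d[0])).round(1))
seg('tongue',A(215,325,134),A(270,95,134))
seg('handle',A(262,305,62),A(292,128,62))
seg('rackTop',A(65,65,14),A(365,130,14)); seg('rackbot',A(20,290,14),A(325,355,14))
seg('wellfront',B(773,348,57),B(413,348,57)); seg('shelf',B(776,180,69),B(414,180,69))
seg('railback',B(752,47,95),B(420,47,95)); seg('recL',B(470,328,57),B(478,182,57)); seg('recR',B(719,326,57),B(719,190,57))
print(ray('top',320,357,0))
```

```text
tongue [ 363.8 -272.1  134. ] [ 477.6 -301.5  134. ] mid [ 420.7 -286.8  134. ] len 117.6 yaw -14.5
handle [ 374.1 -316.8   62. ] [ 467.8 -334.7   62. ] mid [ 420.9 -325.8   62. ] len 95.4 yaw -10.8
rackTop [ 504.4 -222.9   14. ] [ 471.8 -390.8   14. ] mid [ 488.1 -306.8   14. ] len 170.9 yaw -101.0
rackbot [ 379.6 -197.5   14. ] [ 347.8 -365.3   14. ] mid [ 363.7 -281.4   14. ] len 170.8 yaw -100.8
wellfront [373.7 182.6  57. ] [368.7 430.8  57. ] mid [371.2 306.7  57. ] len 248.3 yaw 91.2
shelf [490.2 184.1  69. ] [484.3 434.9  69. ] mid [487.3 309.5  69. ] len 250.8 yaw 91.3
railback [579.4 200.7  95. ] [573.6 427.9  95. ] mid [576.5 314.3  95. ] len 227.2 yaw 91.5
recL [383.2 392.7  57. ] [485.2 395.   57. ] mid [434.2 393.9  57. ] len 102.1 yaw 1.3
recR [388.1 220.8  57. ] [483.5 225.9  57. ] mid [435.8 223.4  57. ] len 95.5 yaw 3.1
[ 0.26417598 -0.0306617   0.        ]
```

```bash
python3 -m pendant '[[[21,-50,0,2,85],[21,-50,0,2,85],[21,-50,0,2,85],[21,-50,0,2,85],[21,-50,0,2,85],[21,-50,0,2,85],[21,-50,0,2,85],[18,-50,0,2,85]]]'; python3 -m pendant '[[[0,-50,0,0,85],[0,-50,0,0,85],[0,-50,0,0,85],[0,-50,0,0,85],[0,-50,0,0,85],[0,-50,0,0,85],[0,-50,0,0,85],[0,-50,0,0,85]]]'
python3 - <<'E'
from h import *
o=monitor.get_obs(); print(o['eef_pos'],o['eef_rot'],np.degrees(o['q']).round(0))
snap('wrist','w1.png'); tips('wrist',['cover_tongue','cover_centre','cover_handle'])
snap('scene');tips('scene',['cover_tongue','cover_centre','cover_handle'])
E
```

```text
time_s: 2.2
eef_pos: [0.4264, 0.1107, 0.2317]
eef_rot: [0.001, 0.095, 0.995, 0.0]
wrist_force: [0.8, -0.2, 0.5]
opening: 0.998
time_s: 3.2
eef_pos: [0.4256, -0.2893, 0.2315]
eef_rot: [0.0, 0.096, 0.995, -0.0]
wrist_force: [0.0, -0.5, 1.1]
opening: 0.993
[ 0.42563608 -0.2893029   0.23149495] [ 2.63534260e-04  9.57797502e-02  9.95402506e-01 -1.44118158e-04] [ -47.    3.  101.    0.   77. -126.]
wrist cover_tongue [ 429.8 -286.4  131.9] 0.69
wrist cover_centre [ 431.  -292.1   73.5] 0.8
wrist cover_handle [ 425.  -319.4   64.8] 0.76
scene cover_tongue [ 432.1 -290.   130.8] 0.62
scene cover_centre [ 430.3 -292.3   71.4] 0.56
scene cover_handle [ 426.3 -321.    63.9] 0.65
scene cover_handle [ 428.3 -293.3   -1.4] 0.65
```

View pics/w1.png

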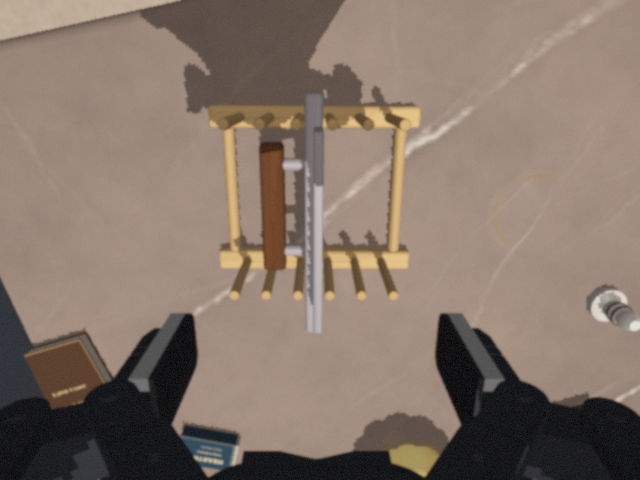

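The wrist view shows the tongue's end (u≈318, v 130–300) midway between the open fingers, parallel to the pads. Descending and gripping it.

```bash
python3 -m pendant '[[[3,0,-42,0,85],[0,0,-42,0,85],[0,0,-42,0,85],[0,0,0,0,85],[0,0,0,0,0],[0,0,0,0,0],[0,0,0,0,0],[0,0,0,0,0]]]'; python3 -m pendant '[[[0,0,0,0,0],[0,0,0,0,0],[0,0,10,0,0],[0,0,20,0,0],[0,0,20,0,0],[0,0,25,0,0],[0,0,25,0,0],[0,0,0,0,0]]]'
```

```text
time_s: 4.6
eef_pos: [0.4291, -0.2879, 0.1061]
eef_rot: [0.001, 0.096, 0.995, -0.0]
wrist_force: [-0.4, 0.1, 0.1]
opening: 0.135
time_s: 5.6
eef_pos: [0.4296, -0.2882, 0.207]
eef_rot: [0.001, 0.096, 0.995, -0.001]
wrist_force: [0.6, -0.2, -3.4]
opening: 0.059
```

```bash
python3 -m pendant '[[[-3,42,0,2,0],[-3,42,0,3,0],[-3,42,0,3,0],[-3,42,0,3,0],[-2,40,0,0,0],[0,0,-40,0,0],[0,0,-40,0,0],[0,0,-25,0,0]]]'
python3 -m pendant '[[[0,0,0,0,0],[0,0,-4,0,0],[0,0,-2,0,0],[0,0,-2,0,0],[0,0,0,0,0]]]'
```

```text
time_s: 6.6
eef_pos: [0.4126, -0.0782, 0.0971]
eef_rot: [-0.002, -0.0, 1.0, 0.001]
wrist_force: [-0.2, -0.5, -2.7]
opening: 0.055
time_s: 7.22
eef_pos: [0.415, -0.0796, 0.0925]
eef_rot: [0.0, -0.0, 1.0, -0.0]
wrist_force: [0.4, -0.3, -3.6]
opening: 0.057
```

```bash
python3 -m pendant '[[[0,0,-1,0,0],[0,0,0,0,0],[0,0,0,0,0]]]';python3 -m pendant '[[[0,0,-1,0,0],[0,0,0,0,0],[0,0,0,0,0]]]'
```

```text
time_s: 7.6
eef_pos: [0.4151, -0.0798, 0.092]
eef_rot: [0.0, -0.0, 1.0, -0.0]
wrist_force: [-3.5, -0.1, 5.1]
opening: 0.054
time_s: 7.98
eef_pos: [0.4151, -0.0799, 0.092]
eef_rot: [-0.0, -0.0, 1.0, -0.0]
wrist_force: [-9.2, 2.8, 18.0]
opening: 0.057
```

```bash
python3 -m pendant '[[[0,0,1,0,0],[0,0,0,0,6],[0,0,0,0,12],[0,0,0,0,25],[0,0,0,0,40],[0,0,0,0,40],[0,0,0,0,40],[0,0,0,0,40]]]'
python3 - <<'E'
from h import *
for n in('scene','top'):
    snap(n,n+'2.png'); tips(n,['cover_tongue','cover_centre','cover_handle'])
cv2.imwrite('pics/s2c.png',cv2.resize(C['scene']['img'][140:380,180:500,::-1],(640,480)))
E
```

```text
time_s: 8.98
eef_pos: [0.4148, -0.0795, 0.0913]
eef_rot: [-0.0, -0.0, 1.0, -0.0]
wrist_force: [0.7, 0.5, 0.1]
opening: 0.47
scene cover_tongue [416.3 -81.  118.9] 0.81
scene cover_centre [421.3 -83.8  56.3] 0.85
scene cover_handle [ 421.2 -112.8   51.5] 0.73
top cover_handle [ 5.91e+02 -3.50e+01 -1.00e-01] 0.27
```

View pics/s2c.png

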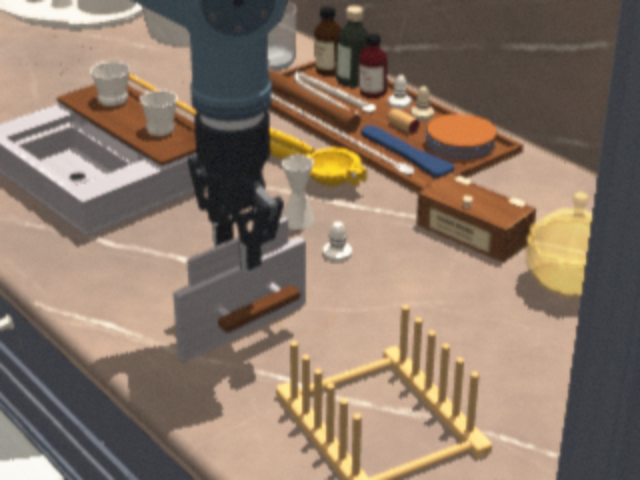

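```bash
python3 -m pendant '[[[0,8,3,0,40],[0,8,0,0,40],[0,6,0,0,40],[0,6,0,0,40],[0,6,0,0,40],[0,0,0,0,40],[0,0,0,0,40]]]'
python3 - <<'E'
from h import *
for n in('scene',):
    snap(n,n+'3.png'); tips(n,['cover_tongue','cover_centre','cover_handle'])
E
```

```text
time_s: 10.25
eef_pos: [0.4148, -0.0455, 0.0943]
eef_rot: [-0.0, -0.0, 1.0, 0.0]
wrist_force: [-1.0, 0.5, 0.3]
opening: 0.47
scene cover_tongue [416.3 -31.8 109. ] 0.65
scene cover_centre [418.9 -54.   57.6] 0.97
scene cover_handle [421.4 -92.1  58.7] 0.59
```

```bash
python3 -m pendant '[[[0,8,-6,0,40],[0,8,-6,0,40],[0,9,-8,0,40],[0,9,-10,0,40],[0,7,-10,0,40],[0,6,-9,0,40],[0,0,0,0,40]]]'
python3 - <<'E'
from h import *
for n in('scene',):
    snap(n,n+'3.png'); tips(n,['cover_tongue','cover_centre','cover_handle'])
E
```

```text
time_s: 11.32
eef_pos: [0.4149, 0.0038, 0.0464]
eef_rot: [-0.001, -0.001, 1.0, 0.001]
wrist_force: [-9.4, 16.7, 31.4]
opening: 0.468
scene cover_tongue [415.5  21.3  62.2] 0.91
scene cover_tongue [446.  313.4  -8.6] 0.31
scene cover_centre [420.5 -29.3  33.7] 0.68
scene cover_centre [416.8  21.4  60.8] 0.6
scene cover_handle [415.7 -54.7  58.2] 0.77
```

```bash
python3 -m pendant '[[[0,0,5,0,40],[0,0,0,0,40]]]'; python3 -m pendant '[[[0,20,8,0,40],[0,40,25,0,40],[0,30,40,0,40],[0,0,40,0,85],[0,0,0,0,85],[0,0,0,0,85]]]'
python3 - <<'E'
from h import *
for n in('scene','top'):
    snap(n,n+'4.png'); tips(n,['cover_tongue','cover_centre','cover_handle','jigger','stopper'])
E
```

```text
time_s: 11.78
eef_pos: [0.4152, 0.002, 0.0504]
eef_rot: [0.0, -0.0, 1.0, 0.0]
wrist_force: [-0.2, 6.8, 6.8]
opening: 0.472
time_s: 12.52
eef_pos: [0.4142, 0.0913, 0.1622]
eef_rot: [-0.001, -0.0, 1.0, -0.0]
wrist_force: [-0.2, -0.3, 0.3]
opening: 0.989
scene cover_tongue [414.7  39.6   5.2] 0.66
scene cover_centre [418.4 -16.1   7.8] 0.64
scene cover_handle [420.1 -28.6  38.2] 0.9
scene jigger [606.3  61.7  -2.6] 0.59
scene stopper [596.6 -32.3  -5.5] 0.58
top cover_tongue [415.3  39.8   1.8] 0.64
top cover_tongue [492.3 315.7  60.2] 0.36
top cover_centre [412.2 -20.3   4.6] 0.98
top cover_handle [414.3 -29.3  40.6] 0.63
top jigger [542.1 378.1  65.8] 0.6
top jigger [610.9  57.    4. ] 0.56
top stopper [ 5.91e+02 -3.18e+01 -3.00e-01] 0.67
```

View pics/scene4.png

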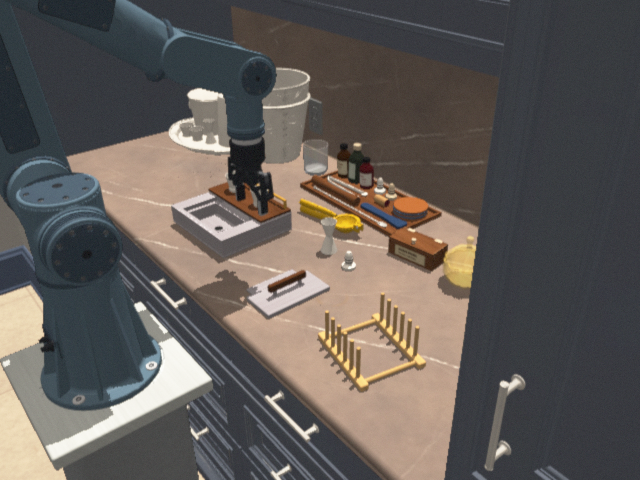

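The cover now lies flat with its handle up (scene pixel ≈(288,285)). Next I grip the handle.

```bash
python3 -m pendant '[[[1,-45,0,0,85],[1,-45,0,0,85],[0,-31,0,0,85],[0,0,-45,0,85],[0,0,-45,0,85],[0,0,-35,0,85],[0,0,-17,0,85],[0,0,0,0,85]]]'; python3 -m pendant '[[[0,0,0,0,0],[0,0,0,0,0],[0,0,0,0,0],[0,0,0,0,0],[0,0,0,0,0],[0,0,0,0,0]]]'
```

```text
time_s: 14.12
eef_pos: [0.4156, -0.0291, 0.0202]
eef_rot: [-0.002, -0.0, 1.0, 0.001]
wrist_force: [0.9, 0.1, -0.1]
opening: 0.996
time_s: 14.88
eef_pos: [0.4172, -0.0297, 0.0219]
eef_rot: [0.0, -0.0, 1.0, -0.0]
wrist_force: [-1.3, 0.9, 5.5]
opening: 0.129
```

```bash
python3 -m pendant '[[[0,0,30,0,0],[0,0,45,0,0],[0,0,45,0,0],[0,30,0,-9.8,0],[0,35,0,-9.8,0],[0,40,0,-9.8,0],[0,40,0,-9.8,0],[0,40,0,-9.8,0]]]'; python3 -m pendant '[[[0,40,0,-9.8,0],[0,40,0,-9.8,0],[0,40,0,-9.8,0],[-2,34,0,-10.3,0],[0,0,0,0,0],[0,0,0,0,0]]]'
python3 - <<'E'
from h import *
o=monitor.get_obs(); print(o['eef_pos'],o['eef_rot'])
for n in('scene','top'):
    snap(n,n+'5.png'); tips(n,['cover_tongue','cover_centre','cover_handle','well_lip','well_seat'])
im=C['top']['img'][180:330,80:280,::-1]
cv2.imwrite('pics/top5c.png',cv2.resize(im,(800,600),interpolation=3))
E
```

```text
time_s: 15.88
eef_pos: [0.416, 0.1567, 0.1408]
eef_rot: [-0.0, 0.417, 0.909, -0.0]
wrist_force: [-0.2, 0.5, -3.7]
opening: 0.127
time_s: 16.62
eef_pos: [0.4141, 0.3089, 0.1406]
eef_rot: [-0.0, 0.698, 0.716, -0.001]
wrist_force: [-0.2, -1.3, -3.4]
opening: 0.125
[0.41413986 0.30885284 0.14056052] [-1.32726945e-04  6.97926379e-01  7.16168930e-01 -9.02391991e-04]
scene cover_tongue [484.1 308.1 119.1] 0.88
scene cover_centre [428.  308.4 122.2] 0.64
scene cover_handle [415.5 305.4 157.7] 0.85
scene cover_handle [547.3 265.7  72.8] 0.16
scene well_lip [489.7 316.1  57.1] 0.72
scene well_seat [450.5 312.1  42.7] 0.83
top cover_tongue [488.  307.8 119. ] 0.57
top cover_centre [426.5 304.3 121. ] 0.93
top cover_centre [592.  -34.   -3.4] 0.48
top cover_handle [412.9 308.1 157.3] 0.56
top well_lip [489.4 317.5  60.9] 0.89
```

View pics/top5c.png

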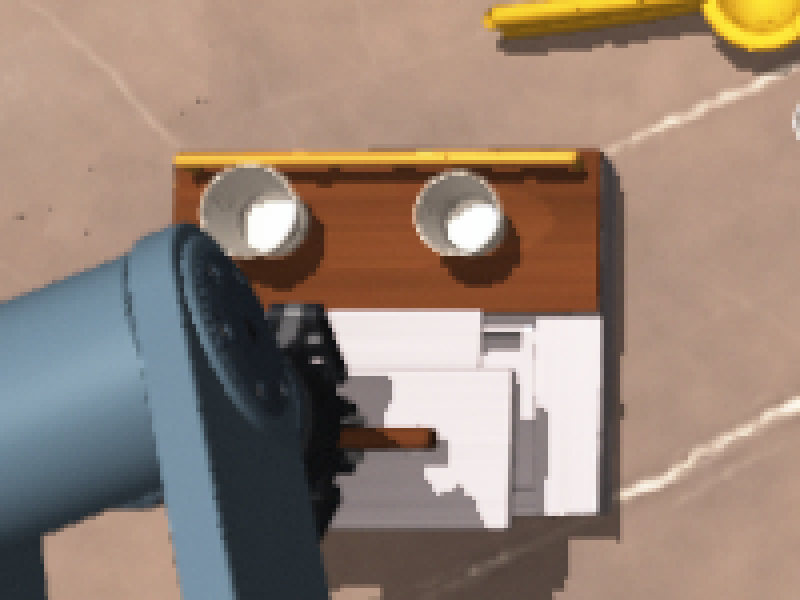

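Run:
```python
from h import *
C['top']=imaging.camera('top')
A=lambda u,v,z:(ray('top',80+u/4,180+v/4,z/1000)*1000).round(1)
print('slab R',A(513,370,131),A(510,528,131)); print('slab front',A(400,528,131),A(510,528,131)); print('step',A(345,370,131),A(513,370,131))
print('tongue R',A(481,311,125),A(481,368,125)); print('tongue end',A(340,311,125),A(481,311,125))
print('recess R wall top',A(535,318,57),A(535,400,57),'well outer R',A(601,318,57),A(601,515,57),'front right',A(601,515,57), 'shelf',A(300,312,69),A(599,312,69))
```

```text
slab R [452.5 221.3 131. ] [367.1 218.1 131. ]
slab front [365.9 277.1 131. ] [367.1 218.1 131. ]
step [450.5 312.3 131. ] [452.5 221.3 131. ]
tongue R [485.2 241.9 125. ] [453.7 240.1 125. ]
tongue end [483.4 319.1 125. ] [485.2 241.9 125. ]
recess R wall top [489.4 226.2  57. ] [441.1 223.6  57. ] well outer R [490.3 187.4  57. ] [375.2 181.8  57. ] front right [375.2 181.8  57. ] shelf [488.4 359.7  69. ] [492.5 186.7  69. ]
```

```bash
python3 -m pendant '[[[0,4,-25,0,0],[0,0,-25,0,0],[0,0,-8,0,0],[0,0,0,0,0],[0,0,0,0,0]]]'
python3 - <<'E'
from h import *
o=monitor.get_obs(); print(o['eef_pos'],o['eef_rot'])
for n in('scene','top','wrist'):
    snap(n,n+'6.png'); tips(n,['cover_tongue','cover_centre','well_lip','well_seat'],1)
a=cv2.resize(C['top']['img'][235:335,110:240,::-1],(520,400),interpolation=3)
b=cv2.resize(C['scene']['img'][170:260,165:300,::-1],(300,200),interpolation=3)
c=cv2.resize(C['wrist']['img'][:,:,::-1],(267,200))
im=np.zeros((600,800,3),np.uint8); im[:400,:520]=a; im[400:,:300]=b; im[400:,300:567]=c
im[:400,520:]=cv2.resize(C['scene']['img'][175:255,200:256,::-1],(280,400),interpolation=3)
cv2.imwrite('pics/c6.png',im)
E
```

```text
time_s: 17.9
eef_pos: [0.4156, 0.3138, 0.0843]
eef_rot: [0.0, 0.699, 0.715, 0.001]
wrist_force: [0.6, 0.7, -2.8]
opening: 0.129
[0.41563699 0.31384108 0.08434927] [3.28446329e-04 6.98878757e-01 7.15239576e-01 8.50651480e-04]
scene cover_tongue [485.7 313.7  63.6] 0.81
scene cover_centre [430.7 315.8  70.4] 0.64
scene well_lip [490.5 312.5  58.9] 0.87
scene well_seat [451.8 310.6  41.8] 0.7
top cover_tongue [487.  314.2  63.4] 0.83
wrist cover_tongue [488.4 315.7  64.3] 0.65
wrist cover_centre [426.8 314.4  68.4] 0.72
wrist well_lip [493.8 318.5  64.6] 0.68
```

View pics/c6.png

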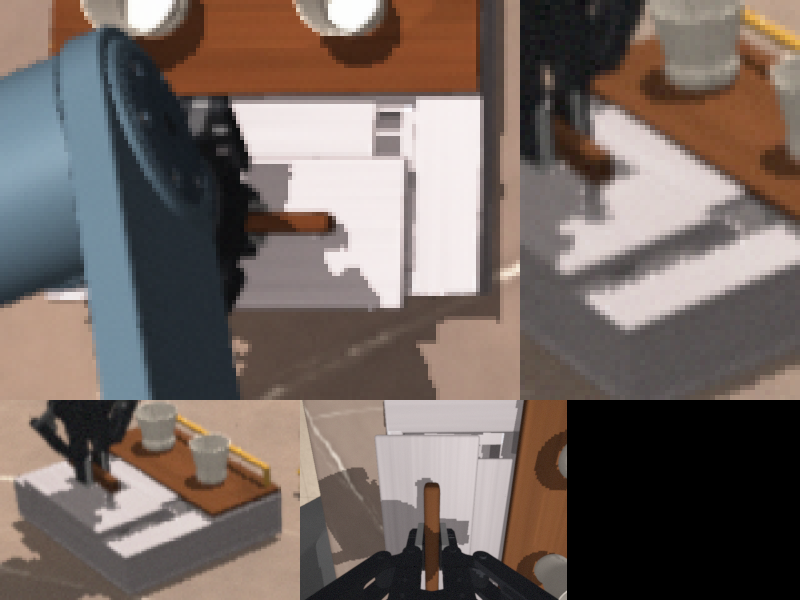

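Run:
```python
from h import *
C['top']=imaging.camera('top')
A=lambda u,v,z:(ray('top',110+u/4,235+v/4,z/1000)*1000).round(1)
print('slabR',A(406,160,75),A(404,305,75),'front',A(404,307,75),A(290,306,75)); print('tongueR',A(375,103,69),A(375,155,69),'end',A(375,102,69),A(250,102,69))
print('recR',A(415,110,57),A(415,155,57)); print('wellR',A(482,100,57),A(479,293,57)); print('lip',A(300,94,69),A(470,94,69))
im=cv2.imread('pics/top6.png')
for v in (262,268,272,280,290,300): print(v, im[v,198:236].mean(1).astype(int))
```

```text
slabR [451.4 225.7  75. ] [368.7 222.3  75. ] front [367.5 222.2  75. ] [366.8 286.8  75. ]
tongueR [484.6 246.7  69. ] [454.3 244.9  69. ] end [485.2 246.7  69. ] [483.5 318.9  69. ]
recR [482.3 225.8  57. ] [455.8 224.3  57. ]
wellR [489.1 186.8  57. ] [376.4 183.1  57. ]
lip [488.9 290.4  69. ] [491.2 191.9  69. ]
262 [237 237 238 238 238 222 191 215 223 222 223 222 232 248 250 209 234 240
 240 240 240 241 241 241 241 242 242 242 242 241 242 242 138  59  61  64
  72  74]
268 [239 238 238 238 238 172 213 224 224 225 225 224 235 237 237 205 236 240
 239 239 240 241 241 240 241 241 241 242 242 241 242 239 136  60  61  62
  72  95]
272 [235 235 236 236 241 158 121 126 128 127 128 128 228 238 238 226 240 239
 239 239 240 241 240 240 241 241 241 242 242 241 241 242 141  60  59  63
  73 136]
280 [237 237 237 237 237 237 237 237 237 237 237 237 228 123 102 113 227 238
 237 238 239 240 239 239 239 240 240 241 241 241 240 226 120  61  61  63
  71 123]
290 [238 238 239 239 239 239 239 240 239 239 239 240 215 118 121 168 230 237
 237 238 239 239 237 238 238 239 239 240 240 240 240 198  99  62  69  71
  73 137]
300 [238 238 238 239 238 238 238 238 239 239 239 240 183 111 126 195 232 234
 236 237 238 238 236 236 237 239 239 239 240 239 240 157  72  61  66  73
  73 130]
```

Run:
```python
from h import *
C['top']=imaging.camera('top')
for v,a,b,c in((280,210.43,213.6,229.75),(290,210.31,213.1,229.47),(300,210.06,212.87,229.1)):
    s,r,w=[ray('top',u,v,z)*1000 for u,z in((a,.0755),(b,.057),(c,.057))]
    print(s.round(1),r.round(1),w.round(1),'centre cover',(s[1]+85).round(1),'recess',(r[1]+86.5).round(1),(w[1]+125).round(1))
im=cv2.imread('pics/top0.png')
for v in (275,285,295): print(v, im[v,118:150].mean(1).astype(int), im[v,208:234].mean(1).astype(int))
print(im[300:314,160].mean(1).astype(int),im[300:314,210].mean(1).astype(int))
```

```text
[439.8 227.4  75.5] [441.1 223.9  57. ] [441.9 186.3  57. ] centre cover 312.4 recess 310.4 311.3
[416.8 226.4  75.5] [417.8 223.8  57. ] [418.6 185.8  57. ] centre cover 311.4 recess 310.3 310.8
[394.1 225.7  75.5] [394.6 223.1  57. ] [395.4 185.5  57. ] centre cover 310.7 recess 309.6 310.5
275 [149 164 178 185 186 217 220 219 219 223 222 222 221 223 225 224 226 226
 226 225 229 128  57  91 206 221 221 194 100  57  56  57] [231 230 233 233 232 220 235 234 233 233 235 235 234 234 235 235 236 236
 236 236 235 233 126  56  57  60]
285 [141 140 143 145 168 210 219 217 219 220 221 219 220 221 223 223 223 225
 224 224 197 101  67 205 224 225 224 161  80  58  58  58] [233 234 233 234 234 213 232 233 231 233 234 234 234 233 233 235 235 235
 236 235 235 207 105  58  61  63]
295 [145 146 147 147 209 217 215 216 219 222 219 217 219 220 222 222 224 224
 223 230 135  59  95 210 226 226 225 123  59  59  59  69] [231 233 235 235 235 221 228 230 231 232 233 233 231 232 233 234 234 234
 235 234 237 161  74  57  63  71]
[222 224 219 215 227 227 235 248 235 115  71  71  73  71] [234 224 204 237 234 233 234 240 223  67  70  70  71  68]
```

```bash
python3 - <<'E'
from h import *
C['top']=imaging.camera('top')
for v,l,r,ol,orr in((285,138.56,213.4,122.1,229.64),(295,137.95,213.0,121.5,229.3)):
    y=[ray('top',u,v,.057)[1]*1000 for u in(l,r,ol,orr)]; print(np.round(y,1),'mids',(y[0]+y[1])/2,(y[2]+y[3])/2, y[0]-y[1],y[2]-y[3], ray('top',l,v,.057)[0])
E
python3 -m pendant '[[[0,-1,0,0,0],[0,0,-3,0,0],[0,0,0,0,0],[0,0,0,0,0]]]'
```

```text
[397.1 223.7 435.  185.9] mids 310.397542390133 310.45524627210943 173.30621294604325 249.02734697958334 0.4256595345665668
[396.7 223.4 434.4 185.6] mids 310.0405095989612 310.01705459379707 173.2434410261639 248.84175963024606 0.40249325425402915
time_s: 19.3
eef_pos: [0.4148, 0.3124, 0.0802]
eef_rot: [-0.0, 0.699, 0.715, -0.0]
wrist_force: [-0.5, 0.0, -3.7]
opening: 0.124
```

```bash
python3 -m pendant '[[[0,0,-2,0,0],[0,0,0,0,0],[0,0,0,0,0]]]';python3 -m pendant '[[[0,0,-1,0,0],[0,0,0,0,0],[0,0,0,0,0]]]'
```

```text
time_s: 19.68
eef_pos: [0.4152, 0.3126, 0.0788]
eef_rot: [0.0, 0.699, 0.715, 0.0]
wrist_force: [-1.0, -1.1, 3.5]
opening: 0.13
time_s: 20.05
eef_pos: [0.4155, 0.3126, 0.0786]
eef_rot: [0.0, 0.699, 0.715, 0.001]
wrist_force: [-2.0, -2.4, 10.1]
opening: 0.129
```

```bash
python3 -m pendant '[[[0,0,1,0,0],[0,0,0,0,16],[0,0,0,0,20],[0,0,0,0,30],[0,0,0,0,36],[0,0,0,0,36],[0,0,0,0,36]]]'
python3 - <<'E'
from h import *
o=monitor.get_obs(); print(o['eef_pos'],o['eef_rot'])
for n in('scene','top','wrist'):
    snap(n,n+'7.png'); tips(n,['cover_tongue','cover_centre','cover_handle'],1)
a=cv2.resize(C['top']['img'][235:335,110:240,::-1],(520,400),interpolation=3)
b=cv2.resize(C['scene']['img'][170:260,165:300,::-1],(300,200),interpolation=3)
c=cv2.resize(C['wrist']['img'][:,:,::-1],(267,200))
im=np.zeros((600,800,3),np.uint8); im[:400,:520]=a; im[400:,:300]=b; im[400:,300:567]=c
im[:400,520:]=cv2.resize(C['scene']['img'][175:255,200:256,::-1],(280,400),interpolation=3)
cv2.imwrite('pics/c7.png',im)
E
```

```text
time_s: 20.92
eef_pos: [0.4148, 0.3125, 0.0783]
eef_rot: [-0.0, 0.699, 0.715, -0.0]
wrist_force: [-0.4, -0.5, 0.8]
opening: 0.425
[0.41481098 0.31247068 0.0782755 ] [-1.73922406e-05  6.98897778e-01  7.15221571e-01 -7.94416053e-06]
scene cover_tongue [484.4 313.6  46.7] 0.88
scene cover_centre [425.6 310.5  58.4] 0.79
scene cover_handle [419.5 311.8  91. ] 0.86
top cover_tongue [486.1 310.5  44.2] 0.84
top cover_centre [419.8 308.6  56.5] 0.93
top cover_handle [416.1 314.7  88.1] 0.55
wrist cover_tongue [486.2 316.5  43.5] 0.96
wrist cover_centre [426.3 313.4  55.9] 0.72
wrist cover_handle [414.6 315.5  90.2] 0.94
```

View pics/c7.png

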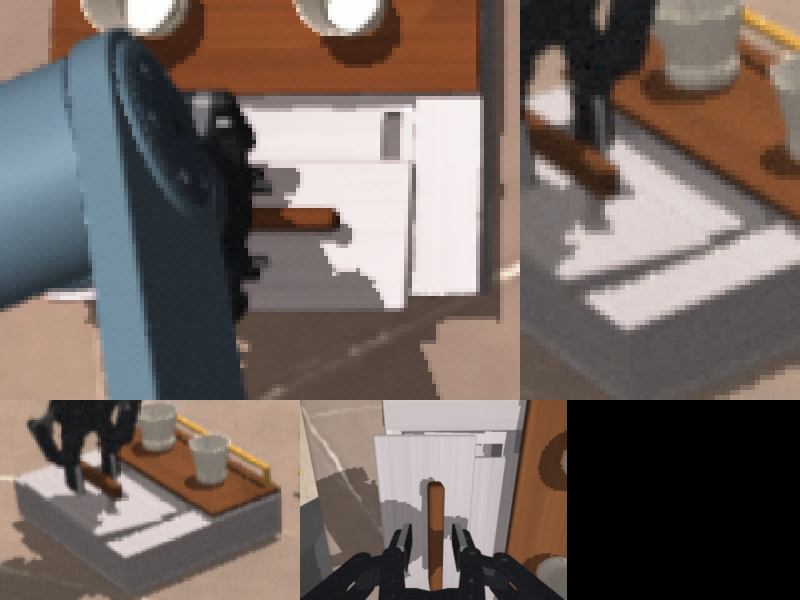

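```bash
python3 -m pendant '[[[3,0,0,0,24],[0,0,-3,0,24],[0,0,-2,0,24],[0,0,0,0,24],[0,0,0,0,24]]]'; python3 -m pendant '[[[0,0,-3,0,24],[0,0,0,0,24],[0,0,0,0,24]]]'
```

```text
time_s: 22.15
eef_pos: [0.4178, 0.3125, 0.0732]
eef_rot: [-0.0, 0.699, 0.715, -0.0]
wrist_force: [-0.0, 0.1, 0.8]
opening: 0.279
time_s: 22.52
eef_pos: [0.4178, 0.3125, 0.0702]
eef_rot: [-0.0, 0.699, 0.715, -0.0]
wrist_force: [0.2, 0.6, -0.0]
opening: 0.28
```

```bash
python3 -m pendant '[[[0,0,-2,0,24],[3,0,0,0,24],[3,0,0,0,24],[2,0,0,0,24],[2,0,0,0,24],[0,0,0,0,24]]]'; python3 -m pendant '[[[3,0,0,0,24],[3,0,0,0,24],[3,0,0,0,24],[0,0,0,0,24]]]'
python3 - <<'E'
from h import *
for n in('scene','wrist'):
    snap(n,n+'8.png'); tips(n,['cover_tongue','cover_centre','cover_handle'],1)
E
```

```text
time_s: 23.28
eef_pos: [0.428, 0.3124, 0.0683]
eef_rot: [0.0, 0.699, 0.715, 0.0]
wrist_force: [-0.0, 0.8, -0.3]
opening: 0.28
time_s: 23.78
eef_pos: [0.4373, 0.3125, 0.0684]
eef_rot: [0.0, 0.699, 0.715, 0.0]
wrist_force: [-0.3, 0.3, 0.6]
opening: 0.278
scene cover_tongue [497.7 313.8  48.6] 0.55
scene cover_centre [441.9 310.9  56.6] 0.9
scene cover_handle [436.5 311.   90.3] 0.68
wrist cover_tongue [499.1 316.8  48.7] 0.79
wrist cover_centre [441.2 313.4  56.7] 0.89
wrist cover_handle [430.1 316.4  91.7] 0.8
```

```bash
python3 -m pendant '[[[3,0,0,0,24],[3,0,0,0,24],[2,0,0,0,24],[0,0,0,0,24],[0,0,0,0,24]]]'
python3 -m pendant '[[[2,0,0,0,24],[2,0,0,0,24],[0,0,0,0,24],[0,0,0,0,24]]]'
python3 - <<'E'
from h import *
for n in('scene','wrist'):
    snap(n,n+'9.png'); tips(n,['cover_tongue','cover_centre','cover_handle'],1)
E
```

```text
time_s: 24.8
eef_pos: [0.4444, 0.3122, 0.0679]
eef_rot: [-0.0, 0.699, 0.715, -0.001]
wrist_force: [-3.4, -1.7, -0.9]
opening: 0.282
time_s: 25.3
eef_pos: [0.4488, 0.3124, 0.0682]
eef_rot: [0.0, 0.699, 0.715, -0.0]
wrist_force: [-3.5, -1.6, -1.0]
opening: 0.279
scene cover_tongue [510.7 313.9  47.2] 0.87
scene cover_centre [453.2 310.3  58.3] 0.71
scene cover_handle [447.1 310.7  90.2] 0.7
wrist cover_centre [454.7 310.6  54.1] 0.55
wrist cover_handle [441.3 316.4  92.1] 0.88
```

```bash
python3 -m pendant '[[[1,0,-2,0,24],[0,0,-2,0,24],[0,0,0,0,24],[0,0,0,0,24]]]'
python3 - <<'E'
from h import *
snap('scene','scene10.png'); tips('scene',['cover_tongue','cover_centre','cover_handle'],1)
cv2.imwrite('pics/c10.png',np.hstack([cv2.resize(C['scene']['img'][165:265,165:300,::-1],(800,592),interpolation=3)]))
E
```

```text
time_s: 26.2
eef_pos: [0.4491, 0.3124, 0.0639]
eef_rot: [-0.0, 0.699, 0.715, -0.001]
wrist_force: [-5.7, -2.4, -0.7]
opening: 0.283
scene cover_tongue [510.  311.3  49.3] 0.56
scene cover_centre [457.7 312.7  52.7] 0.56
scene cover_handle [446.  312.3  86.7] 0.69
```

View pics/c10.png

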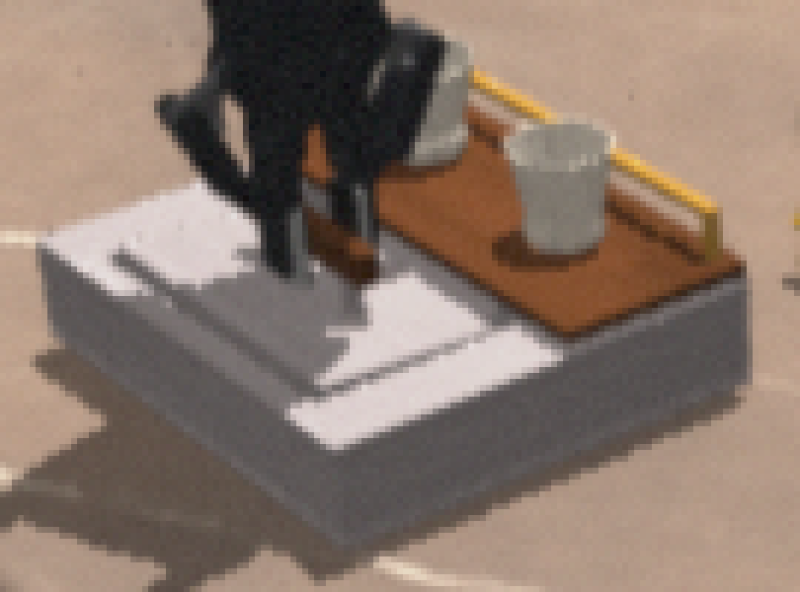

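```bash
python3 -m pendant '[[[0,0,-3,0,24],[0,0,0,0,24],[0,0,0,0,24]]]'; python3 -m pendant '[[[0,0,-2,0,24],[0,0,-1,0,24],[0,0,0,0,24],[0,0,0,0,24]]]'
python3 - <<'E'
from h import *
snap('scene'); tips('scene',['cover_tongue','cover_centre','cover_handle'],1)
E
```

```text
time_s: 26.78
eef_pos: [0.449, 0.3124, 0.0609]
eef_rot: [-0.0, 0.699, 0.715, -0.001]
wrist_force: [-5.6, -1.8, 0.1]
opening: 0.28
time_s: 27.28
eef_pos: [0.449, 0.3128, 0.0584]
eef_rot: [-0.001, 0.699, 0.715, -0.0]
wrist_force: [-8.8, -1.4, 3.6]
opening: 0.28
scene cover_tongue [511.4 314.4  48.8] 0.64
scene cover_centre [453.4 312.   52.4] 0.68
scene cover_handle [443.8 312.5  81.8] 0.93
```

```bash
python3 -m pendant '[[[0,0,-1,0,24],[0,0,0,0,24],[0,0,0,0,24]]]'; python3 -m pendant '[[[-2,0,0,0,24],[-2,0,0,0,24],[-2,0,0,0,24],[0,0,0,0,24],[0,0,0,0,24]]]'
```

```text
time_s: 27.85
eef_pos: [0.449, 0.3129, 0.0576]
eef_rot: [-0.001, 0.699, 0.715, -0.0]
wrist_force: [-8.0, -0.6, 4.0]
opening: 0.279
time_s: 28.48
eef_pos: [0.4442, 0.3127, 0.0576]
eef_rot: [0.0, 0.699, 0.715, 0.0]
wrist_force: [-1.0, -0.7, 0.3]
opening: 0.285
```

```bash
python3 -m pendant '[[[-2,0,-1,0,24],[0,0,-1,0,24],[0,0,-1,0,24],[0,0,0,0,24],[0,0,0,0,24]]]'; python3 -m pendant '[[[0,0,4,0,24],[0,0,0,0,36],[0,0,0,0,50],[0,0,30,0,50],[0,0,45,0,50],[-20,0,45,0,50],[-20,-30,30,0,50],[0,-60,30,0,50]]]'; python3 -m pendant '[[[0,-60,0,0,50],[0,-60,0,0,50],[0,-60,0,0,50],[0,0,0,0,50]]]'
python3 - <<'E'
from h import *
for n in('scene','top'):
    snap(n,n+'11.png'); tips(n,['cover_tongue','cover_centre','cover_handle','jigger','stopper','cup_a'])
cv2.imwrite('pics/c11.png',np.hstack([cv2.resize(C['scene']['img'][165:265,165:300,::-1],(400,296),interpolation=3),cv2.resize(C['top']['img'][210:320,110:240,::-1],(350,296),interpolation=3)]))
im=C['top']['img']
for v in (275,285,295): print(v, im[v,118:150].mean(1).astype(int), im[v,200:216].mean(1).astype(int))
for u in (150,170,190,205): print(u, im[255:312,u].mean(1).astype(int))
E
```

```text
time_s: 29.1
eef_pos: [0.4433, 0.3127, 0.0569]
eef_rot: [0.001, 0.699, 0.715, 0.001]
wrist_force: [-4.9, -3.2, 18.9]
opening: 0.278
time_s: 30.1
eef_pos: [0.4006, 0.2268, 0.237]
eef_rot: [-0.0, 0.697, 0.717, 0.0]
wrist_force: [1.1, -0.5, -0.2]
opening: 0.585
time_s: 30.6
eef_pos: [0.4019, 0.0428, 0.2361]
eef_rot: [0.0, 0.702, 0.713, -0.0]
wrist_force: [0.3, 0.6, 0.1]
opening: 0.58
scene cover_tongue [508.  313.   46.5] 0.63
scene cover_centre [451.1 312.7  51. ] 0.71
scene cover_handle [443.3 312.1  81.5] 0.76
scene jigger [607.5  59.8  -3. ] 0.64
scene stopper [596.3 -31.3  -1.6] 0.49
scene cup_a [543.6 263.   71.2] 0.87
scene cup_a [595.4 -32.8  -5.8] 0.52
top cover_tongue [510.4 312.6  43.8] 0.85
top cover_handle [432.4 311.5  84.6] 0.58
top jigger [607.2  57.2  -2.9] 0.72
top stopper [508.8 314.4  43.9] 0.67
top stopper [595.5 -34.5  -2.7] 0.51
top cup_a [540.6 264.5  68.9] 0.85
top cup_a [543.2 377.   69.5] 0.75
275 [153 167 180 188 189 220 224 221 222 223 226 224 224 226 227 228 228 228
 229 228 232 130  60 196 221 224 224 224 224 225 226 225] [233 234 234 233 234 233 233 233 2
[... 681 characters left out ...]
83  78  73 100 169 231 228 230 221 201 232 232 232 232 233 233 232
 232 233 232 231 222 164  71  73  73  67  57  83 118 119 121 168 231 228
 225 228 230 230 230 225 223 230 231 232 224 207 233 232 229 240 250 234
  92  75  74]
190 [ 80  82  74  76 122 169 234 232 232 224 212 235 233 233 233 234 233 234
 235 234 233 234 219 120  73  75  75  62  60 102 116 123 169 233 233 232
 232 234 233 232 232 229 229 233 232 235 218 170 237 234 236 244 249 228
  63  70  70]
205 [ 78  80  76  74 116 157 222 219 215 206 207 234 233 234 235 234 233 234
 235 235 233 234 235 235 234 235 237 233 232 234 233 236 235 234 235 235
 235 235 235 235 233 232 234 235 233 234 217 165 238 235 237 244 248 221
  69  70  71]
```

View pics/c11.png

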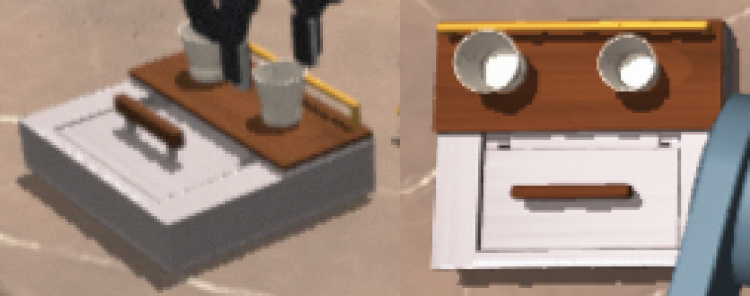

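Run:
```python
from h import *
print(order.hand_in(), monitor.get_obs()['time_s'])
```

```text
the job is handed in; nothing more can be done
the job is handed in; nothing more can be done
```

The cover is back on the ice well, handle up and flush with the rim, and the job is handed in. The last clock reading before handing in was about 31 s of the 61 s.

- **Method:** I lifted the cover out of the rack by its tongue and tipped it flat, handle up, on the free worktop. Then I carried it by the handle and set it with its front on the rim and its tongue at the slot. From there I pushed it back against the spring bar, pressed it down, and let the bar push it against the front rim.
- **Last checks:** In the last pictures the gaps round the cover look even. The networks put its centre at z = 51.0 mm (home is 51) and the tongue end about 62 mm behind the well's origin (home is 60). It took a final press of about 19 N without sinking further. The jigger, the stopper and both cups show no shift beyond the networks' error, and the gripper is well clear of everything.
- **Not measured:** The spring bar's position is only inferred from where the tongue sits. One handle reading from the top camera was about 11 mm in front of the scene camera's, at x = 432 against 443 mm; I took it as detection noise.
- **Force during the work:** While I lowered the tipping cover, the wrist reading reached about 36 N for a moment, with a finger probably touching the slab. The limits are 120 N at the wrist and 40 N on the arm or gripper body.

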